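# Open the safety cap of the joint-cleaner bottle

## Robot

A 6-joint arm with a two-finger parallel gripper is mounted at the origin on the work surface; the furniture and walls round the work are solid. World frame = base frame: x ahead of the robot, y to its left, z up, the work surface at z = 0. Lengths are in m, angles in degrees, forces in N, time in s.
With the tool pointing down it reaches from about 0.375 to 0.9 m from the base axis. Payload 3.1 kg.
Tool frame: the origin (TCP) lies midway between the tips of the shut fingers; the grasp point (between the pads) lies 19 mm behind it; x points along the fingers, z is the direction in which the jaws open and shut, and the axes are right-handed (so a half turn about x gives the same grasp; the last joint's range is limited). The gripper opens to 87 mm and grips with 3 to 60 N. Pads are 19 mm wide; open, the fingers measure 117 mm over their backs; the gripper's body (75 mm by 190 mm) begins 51 mm behind the grasp point.
Start: joints at [53.428, 30.224, 82.088, -0, 67.689, -10.227], TCP at [0.277, 0.56, 0.223] pointing down, gripper open.
Joint ranges: [-176.69, 176.69], [-43.24, 126.21], [12.49, 139.97], [-82, 262], [0, 151.66], [-163.58, 163.58]. Speed limits (degrees/s): [159.86, 159.86, 180, 180, 180, 180].

## Interface

Orientations are given as a 3x3 rotation matrix whose columns are the frame's x, y, z axes.
In Python, from rig import * gives the robot as it stands.
- The arm moves only by the tool play_rows, never from a script. Its argument "rows" is a list that holds one entry, the list of rows, each a list of 7 numbers: the shift along the tool's x, y, z in m, then the turn, a rotation vector about the tool's x, y, z in degrees, then the finger opening in m, from 0 to 0.087. A call has 1 to 12 rows; each row is the pose to reach, as a shift and turn from the pose commanded when the call began, along the tool's axes at that moment; what a row does not reach only later rows make up. A row lasts 1/10 s, in which the tool goes at most 50 mm and 8.59 degrees, less where a joint would pass 70% of its speed; a pose out of reach is approached as far as the arm can. A call with a gripper value outside its range is refused whole. The fingers move at their own pace and stop on an object; the grip force is fixed at half the most. Time passes only in rows, so rows that repeat a pose let the fingers close. It gives the time, the measured TCP pose, the force and the opening at its end, in the units of the state.
- read_state(): the state, without advancing time (a new reading comes with each control period).
- capture(name): name is "scene" or "side" or "wrist"; returns a dict with "pixels" (400x640x3 uint8, red, green, blue), "intrinsics" (3x3 intrinsics, pixels), "rvec" (rotation vector, rad) and "tvec" (3), from world to camera coordinates, as OpenCV has them. Camera axes: x right, y down, z forward; pixel columns grow to the right and rows downward; lengths in m; the calibration is good to about 2 mm. A picture is of the moment at which its call begins. There is no depth.
- hand_in(): hands the job in, once; it reports no verdict.
Trained networks look in the newest picture that a camera, given by its name, has taken for a name from the list of things; names that differ only in an ending like _2 or _b are one class to them, and where a whole thing is asked for, a point or a joint stands for the part that bears it (a point fixed in the world has none). Each returns a list of dicts, best first, with "p" (0 to 1); they miss things now and then, are a little off and sometimes report something else, mostly with a low value. They report only what shows in the picture. A call takes as long as a camera call. They do not tell look-alikes from the thing itself.
- trace(camera, target): "mask" (400x640 bool, what is visible of it) and "at" ([column, row] in pixels, amid what is visible of it).
The state is a dict: "time_s": time; "joint_positions": joint angles; "qvel": joint speeds; "tau": joint torques, N m; "position": TCP position; "tcp_rot": TCP orientation; "force": force on the tool from outside, world axes, zero at the start; "moment": the same for the moment, N m; "opening": opening from 0.0 (shut) to 1.0 (fully open).
Only numpy, scipy, OpenCV 4.12 (cv2) and the standard library are available. Lean on these libraries where they do the work, as an engineer would, in place of code of your own. Each camera call takes 0.05 s, during which the arm holds its last target.

## Task

Open the clamped cleaner bottle with the orange push-and-turn safety cap: press the cap down, twist it anticlockwise (seen from above) while it is down until it is free, and lift it off. Finish while still holding the cap in the gripper, level and still, straight above the bottle's mouth with its lower rim about 6 cm clear of the mouth. Leave the blue-capped bottle, the brass nipple, the tape spool and the tin where they stand.

Things in the scene. Friction and masses are not known exactly. Their poses are not given: they have to be found in the camera images.
- bottle: Bottle to open: white, round, 64 mm across, green band, upright in a steel clamp (round foot 110 mm across) fixed to the counter: it cannot turn or lift. Origin on the counter on the bottle's axis, z up. Full width to z = 74 mm, then narrows to a 29 mm neck from z = 102 mm to the mouth, z = 140 mm. A clamp screw at z = 46 mm sticks out 56 mm along +x. Fingertips are free round the neck above z = 85 mm.
- mouth (a point): Centre of the bottle's mouth, on its axis, 140 mm above the counter; axes as the bottle's. The locked cap covers it: the cap's lower rim is 20 mm below and its top 13 mm above this point.
- safety_cap: Orange round push-and-turn cap with fine ribs, 56 mm across, 33 mm high, about 40 g, on the green-banded bottle. Origin at the middle of its lower rim, z up; a white bar on its top points along its +x, which is within 0.15 rad of the bottle's +x while locked. Grip it across its diameter from above, at any yaw.
- cap_top (a point): Centre of the cap's top, 33 mm above its rim; axes as the cap's. The cap turns only while pressed down more than 5 mm; it bottoms out at 8 mm. Seen from above it opens anticlockwise and can be lifted off once turned 0.8 to 2.3 rad (aim for about 1.25); clockwise it is blocked. From 0.6 rad of turn on it need not be pressed.
- spring_seal (a joint): Travel (m) of the grey spring plug in the mouth that pushes the cap up: 0 with the cap locked, grows as the cap is pressed (0.008 fully pressed), -0.002 with the cap off. It pushes with 6 N at 0 and 0.6 N more per mm, so the cap is freed to turn at about 9 N and bottoms out at about 11 N.
- other_bottle: Look-alike bottle that is not to be opened: same white bottle with a grey band and a blue cap, standing loose, 145 mm high, 64 mm across. Origin at the centre of its underside, z up.
- nipple_brass: Brass pipe nipple lying on the counter, 25 x 34 x 29 mm; origin at the centre of its underside. A bystander.
- tape_spool: Yellow spool of seal tape lying flat, 53 mm across, 16 mm high; origin at the centre of its underside. A bystander.
- flux_tin: Round white tin with green lid, 62 mm across, 34 mm high; origin at the centre of its underside. A bystander.
Things that resemble listed ones, but are neither listed nor needed, are in the scene too. There is more than one size of the safety_cap; the one meant has the size given above.

How it is judged:
By the outcome, as a careful person would: the job done as asked, in the order asked, and still so for the second after the job is handed in, while the arm keeps its last pose, push and grip.
It also fails if it takes over 35 s, if anything falls off the work surface, if the arm or the gripper's body presses on something with over 40 N, if the wrist force passes 120 N, or if a joint passes its speed limit or range.

## Working session

There is one attempt and no reset: what is moved stays moved. The work goes in short steps, Python scripts to look and compute and a tool call to move; the robot and the scene stay as the last step left them, time stands still between calls to the robot, and variables do not carry over. Pictures are saved under pics/ and viewed, and the job is handed in when it is done.

Besides the shell and the picture viewer there is one more tool, called after ">>>" as name(argument=value, ...) on one line, values as JSON. play_rows: Moves the arm, as the interface text tells. Its arguments: {"type":"object","properties":{"rows":{"type":"array"}},"required":["rows"]}

```bash
ls; mkdir -p pics; python3 - <<'E'
from rig import *
import cv2
s=read_state(); print({k:s[k] for k in s})
for n in ["scene","side","wrist"]:
    c=capture(n); cv2.imwrite(f"pics/{n}0.png",c["pixels"][:,:,::-1])
    print(n,c["intrinsics"],c["rvec"],c["tvec"])
    for t in ["safety_cap","bottle"]:
        print(t,[(round(d["p"],2),d["at"],int(d["mask"].sum())) for d in trace(n,t)])
E
```

```text
pics
{'time_s': 0.0, 'joint_positions': array([ 5.34285878e+01,  3.02799646e+01,  8.21557706e+01, -1.19058289e-04,
        6.76873679e+01, -1.02269500e+01]), 'qvel': array([ 0.03824147, -0.00220841,  0.04421168, -0.05398937,  0.0286604 ,
       -0.14722502]), 'tau': array([-1.31009187e-05, -4.40034413e+01, -1.76597017e+01,  6.32761046e-02,
        5.81085496e-02, -1.56963183e-04]), 'position': array([0.2768898 , 0.5595169 , 0.22156433]), 'tcp_rot': array([[-1.27861554e-03, -8.96142440e-01,  4.43764681e-01],
       [-1.72667954e-03,  4.43766361e-01,  8.96140857e-01],
       [-9.99997692e-01,  3.79580228e-04, -2.11475738e-03]]), 'force': array([-0.3679364 ,  0.32186851,  0.87884211]), 'moment': array([-0.00336565,  0.01462494,  0.02760854]), 'opening': 0.9980752347700196}
scene [[471.72696681   0.         316.01517209]
 [  0.         471.72696681 191.12963067]
 [  0.           0.           1.        ]] [ 1.45342637  2.0279263  -0.89719637] [ 0.22236125 -0.23267927  1.48347299]
safety_cap [(0.9, [262.9, 182.8], 589), (0.82, [256.4, 265.0], 309), (0.73, [218.6, 212.7], 227)]
bottle [(0.67, [267.0, 222.3], 1677)]
side [[409.96303262   0.         317.97481018]
 [  0.         409.96303262 197.69693462]
 [  0.           0.           1.        ]] [ 1.9554109  -0.12676794  0.05048843] [-0.53101153  0.11209702  0.89379481]
safety_cap [(0.91, [359.6, 305.6], 516), (0.87, [397.5, 252.0], 323), (0.85, [338.0, 203.5], 791)]
bottle [(0.97, [338.3, 260.3], 2651)]
wrist [[336.04288992   0.         317.85384059]
 [  0.         336.04288992 200.436536  ]
 [  0.           0.           1.        ]] [-2.4487702  -1.52063177 -0.22572861] [-0.62427177 -0.03558505  0.39064598]
safety_cap []
bottle []
```

View pics/scene0.png

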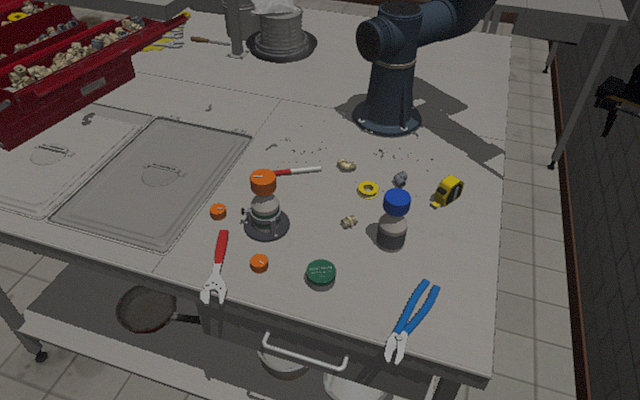

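View pics/side0.png

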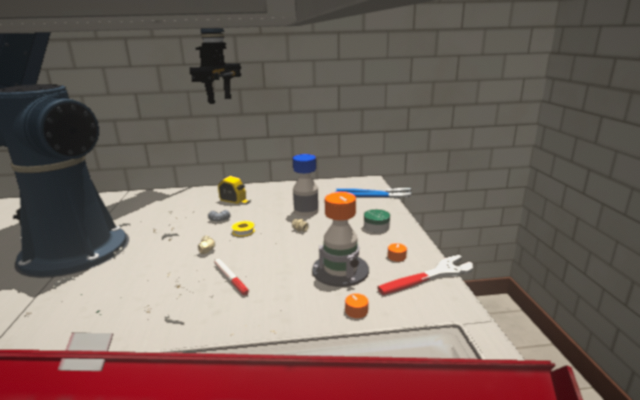

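View pics/wrist0.png

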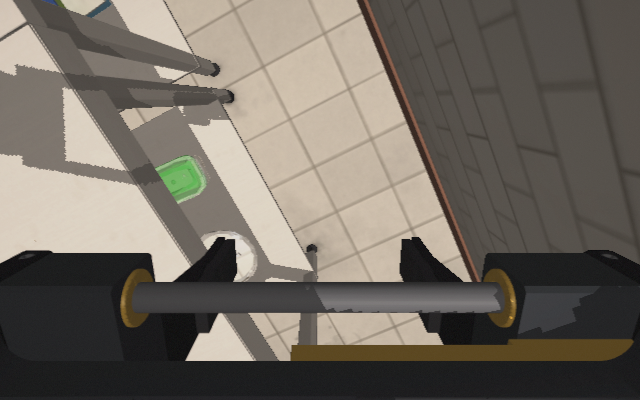

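Three orange caps are visible. One is on the green-banded bottle in the clamp (scene 263,183; side 338,204). Two loose, smaller ones lie on the counter (scene 218,212 and 259,264). The one on the clamped bottle fits the description. I'll confirm it in crops and fit its position.

```bash
cat > h.py <<'E'
from rig import *
import cv2, numpy as np
from scipy.optimize import least_squares
def proj(c,P):
    return cv2.projectPoints(np.asarray(P,float).reshape(-1,1,3),c["rvec"],c["tvec"],c["intrinsics"],None)[0].reshape(-1,2)
def cyl(x,y,z0,z1,r):
    a=np.linspace(0,2*np.pi,60,endpoint=False)
    return np.array([[x+r*np.cos(t),y+r*np.sin(t),z] for z in (z0,z1) for t in a])
def bbox_mask(m):
    n,l,s,_=cv2.connectedComponentsWithStats(m.astype(np.uint8)); i=1+np.argmax(s[1:,4])
    return np.array([s[i,0]-.5,s[i,1]-.5,s[i,0]+s[i,2]-.5,s[i,1]+s[i,3]-.5])
def orange(c):
    h=cv2.cvtColor(c["pixels"],cv2.COLOR_RGB2HSV); return (h[...,0]>3)&(h[...,0]<20)&(h[...,1]>150)&(h[...,2]>60)
E
python3 - <<'E'
from h import *
seeds={"scene":(263,183),"side":(338,204)}
cs={};bb={}
for n,(u,v) in seeds.items():
    c=capture(n);cs[n]=c
    t=min(trace(n,"safety_cap"),key=lambda d:np.hypot(d["at"][0]-u,d["at"][1]-v))
    o=np.zeros((400,640),bool); o[v-25:v+25,u-30:u+30]=1
    print(n,bbox_mask(t["mask"]),bbox_mask(orange(c)&o))
    bb[n]=bbox_mask(t["mask"])
    im=c["pixels"][v-40:v+90,u-60:u+60,::-1]; cv2.imwrite(f"pics/crop_{n}.png",cv2.resize(im,None,fx=4,fy=4,interpolation=cv2.INTER_CUBIC))
def res(p):
    r=[]
    for n in cs:
        q=proj(cs[n],cyl(p[0],p[1],p[2],p[2]+.033,.028)); r+=list(np.r_[q.min(0),q.max(0)]-bb[n])
    return r
f=least_squares(res,[.6,0,.12]);print(f.x,np.round(f.fun,1))
g=least_squares(lambda p:res([p[0],p[1],.12]),[.6,0]);print(g.x,np.round(g.fun,1), np.hypot(*g.x))
E
```

```text
scene [249.5 168.5 277.5 194.5] [249.5 168.5 275.5 195.5]
side [323.5 191.5 355.5 219.5] [324.5 191.5 355.5 219.5]
[ 0.55729347 -0.17139475  0.12040045] [ 0.6 -0.9 -0.8  1.1  0.2 -0.7 -0.4  0.5]
[ 0.55724248 -0.17130521] [ 0.7 -0.8 -0.8  1.2  0.1 -0.5 -0.4  0.7] 0.5829791264211027
```

View pics/crop_scene.png

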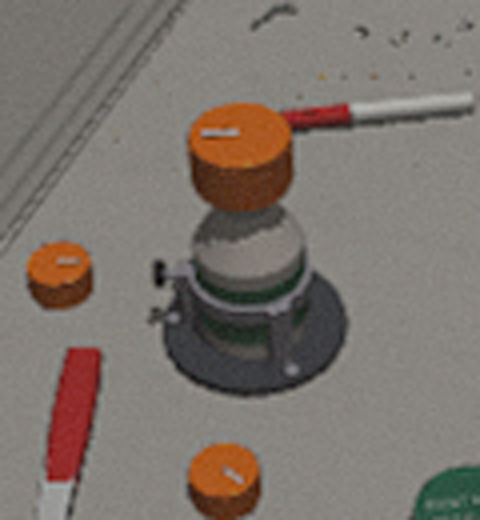

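View pics/crop_side.png

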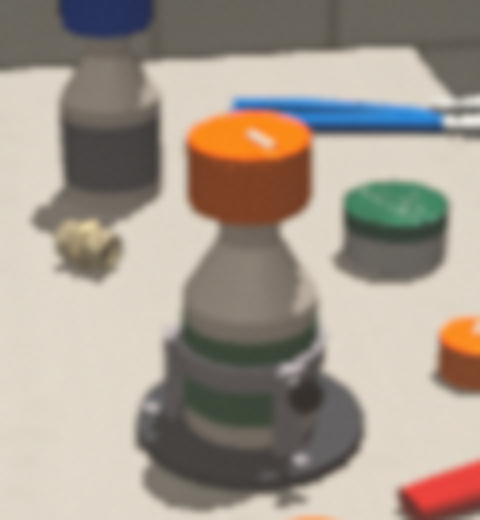

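The crops confirm it: the cap with the white bar sits on the green-banded bottle in the clamp, and the loose caps are smaller. The fit puts it at (0.557, -0.171) with its rim at z≈0.120, which agrees with the spec. Next I move above it, with the yaw chosen so that joint 6 stays mid-range.

>>> play_rows(rows=[[[-0.02,-0.575,-0.531,117,0,0,0.087],[-0.02,-0.575,-0.531,117,0,0,0.087],[-0.02,-0.575,-0.531,117,0,0,0.087],[-0.02,-0.575,-0.531,117,0,0,0.087],[-0.02,-0.575,-0.531,117,0,0,0.087],[-0.02,-0.575,-0.531,117,0,0,0.087],[-0.02,-0.575,-0.531,117,0,0,0.087],[-0.02,-0.575,-0.531,117,0,0,0.087],[-0.02,-0.575,-0.531,117,0,0,0.087],[-0.02,-0.575,-0.531,117,0,0,0.087],[-0.02,-0.575,-0.531,117,0,0,0.087],[-0.02,-0.575,-0.531,117,0,0,0.087]]])

```text
time_s: 1.85
position: [0.4922, -0.0022, 0.2383]
tcp_rot: [[0.001, 0.641, 0.768], [0.0, 0.768, -0.641], [-1.0, 0.001, 0.001]]
force: [0.7, 0.9, 0.2]
opening: 1.003
```

```bash
python3 - <<'E'
from h import *
s=read_state();R=np.array(s["tcp_rot"]);print(s["time_s"],s["joint_positions"].round(1),s["position"],R.round(3),s["force"])
print(R.T@(np.array([.5573,-.1713,s["position"][2]])-s["position"]))
E
```

```text
1.85 [-13.3  18.8  99.7   0.   61.5  26.5] [ 0.49217848 -0.00221572  0.23828423] [[ 0.001  0.641  0.768]
 [ 0.     0.768 -0.641]
 [-1.     0.001  0.001]] [0.719176   0.93423217 0.15234868]
[ 5.35474131e-05 -8.80604156e-02  1.58352979e-01]
```

>>> play_rows(rows=[[[0,-0.088,0.158,14,0,0,0.087],[0,-0.088,0.158,14,0,0,0.087],[0,-0.088,0.158,14,0,0,0.087],[0,-0.088,0.158,14,0,0,0.087],[0,-0.088,0.158,14,0,0,0.087],[0,-0.088,0.158,14,0,0,0.087],[0,-0.088,0.158,14,0,0,0.087]]])

```text
time_s: 2.55
position: [0.5569, -0.1673, 0.2377]
tcp_rot: [[-0.001, 0.803, 0.596], [0.001, 0.596, -0.803], [-1.0, -0.0, -0.002]]
force: [-0.1, -0.2, -0.0]
opening: 1.002
```

```bash
python3 - <<'E'
from h import *
s=read_state();R=np.array(s["tcp_rot"]);print(s["time_s"],s["joint_positions"].round(1),s["position"],R.round(3),s["force"])
print(R.T@(np.array([.5573,-.1713,s["position"][2]])-s["position"]))
c=capture("wrist"); im=c["pixels"].copy()
for z in (.12,.153):
    for p in proj(c,cyl(.5573,-.1713,z,z,.028)): cv2.circle(im,tuple(int(round(a)) for a in p),1,(0,0,255),-1)
cv2.imwrite("pics/w1.png",im[:,:,::-1])
c=capture("scene");cv2.imwrite("pics/s1.png",c["pixels"][:,:,::-1])
E
```

```text
2.55 [-27.7  25.9  87.5   0.   66.7  25.7] [ 0.55687724 -0.1672885   0.2376832 ] [[-0.001  0.803  0.596]
 [ 0.001  0.596 -0.803]
 [-1.    -0.    -0.002]] [-0.1155651  -0.19564412 -0.01687912]
[-4.52392613e-06 -2.05028560e-03  3.47378603e-03]
```

View pics/w1.png

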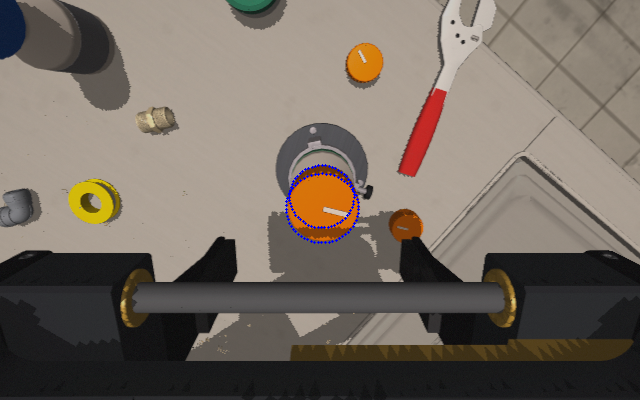

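View pics/s1.png

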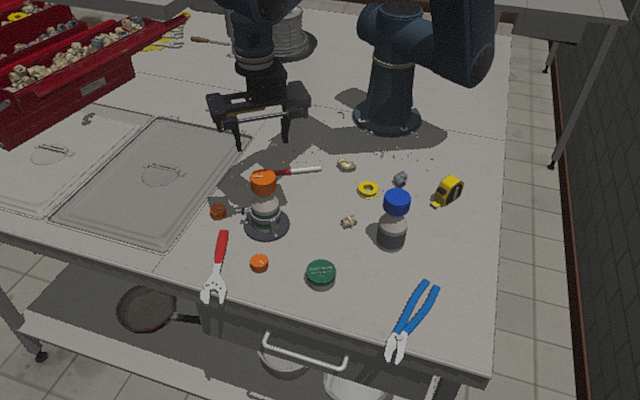

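The wrist overlay (blue circles around 323,205) coincides with the cap, so the position estimate agrees across three cameras. I'll descend partway with the small lateral correction.

>>> play_rows(rows=[[[0.03,-0.002,0.0035,0,0,0,0.087],[0.06,-0.002,0.0035,0,0,0,0.087],[0.06,-0.002,0.0035,0,0,0,0.087],[0.06,-0.002,0.0035,0,0,0,0.087]]])

```text
time_s: 3.05
position: [0.558, -0.1716, 0.1781]
tcp_rot: [[-0.001, 0.803, 0.596], [0.001, 0.596, -0.803], [-1.0, -0.0, -0.001]]
force: [0.5, -0.9, 0.8]
opening: 1.0
```

```bash
python3 - <<'E'
from h import *
c=capture("wrist"); 
s=read_state();R=np.array(s["tcp_rot"]);print(s["time_s"],s["position"],R.round(4),s["force"])
print(R.T@(np.array([.5573,-.1713,s["position"][2]])-s["position"]))
m=orange(c); bb=bbox_mask(m); print(bb)
im=c["pixels"].copy()
P=cyl(.5573,-.1713,.12,.153,.028);q=proj(c,P);print(q.min(0),q.max(0))
for p in q: cv2.circle(im,tuple(int(round(a)) for a in p),1,(0,0,255),-1)
cv2.imwrite("pics/w2.png",im[:,:,::-1])
E
```

```text
3.1 [ 0.55879719 -0.17215687  0.17902767] [[ 1.500e-03  8.030e-01  5.959e-01]
 [-7.000e-04  5.959e-01 -8.030e-01]
 [-1.000e+00  8.000e-04  1.500e-03]] [-0.25599578 -0.54140535  0.00461986]
[-2.84824316e-06 -6.91694663e-04 -1.58030327e-03]
[270.5 179.5 363.5 276.5]
[269.5130176  179.39417935] [362.70394006 278.87659551]
```

View pics/w2.png

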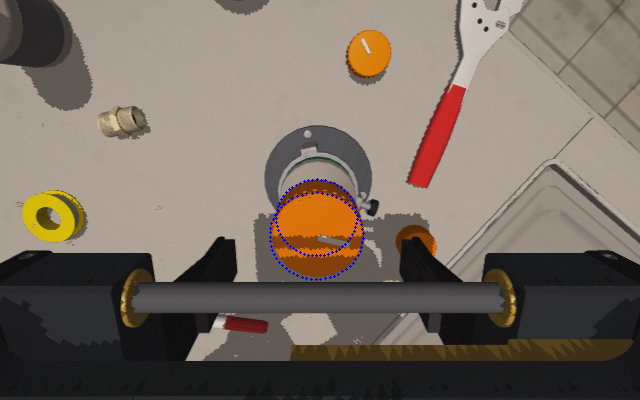

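>>> play_rows(rows=[[[0.03,-0.0005,-0.001,0,0,0,0.087],[0.06,-0.0005,-0.001,0,0,0,0.087],[0.06,-0.0005,-0.001,0,0,0,0.087],[0.06,-0.0005,-0.001,0,0,0,0.087],[0.06,-0.0005,-0.001,0,0,0,0.04],[0.06,-0.0005,-0.001,0,0,0,0.04],[0.06,-0.0005,-0.001,0,0,0,0.04],[0.06,-0.0005,-0.001,0,0,0,0.04],[0.06,-0.0005,-0.001,0,0,0,0.04],[0.06,-0.0005,-0.001,0,0,0,0.04],[0.06,-0.0005,-0.001,0,0,0,0.04],[0.06,-0.0005,-0.001,0,0,0,0.04]]])

```text
time_s: 4.3
position: [0.5571, -0.1719, 0.1182]
tcp_rot: [[0.0, 0.804, 0.595], [0.0, 0.595, -0.804], [-1.0, 0.0, -0.0]]
force: [-0.7, 1.2, 4.1]
opening: 0.644
```

```bash
python3 - <<'E'
from h import *
for n in ("scene","side"):
    c=capture(n); x,y=(263,190) if n=="scene" else (338,215)
    cv2.imwrite(f"pics/g_{n}.png",cv2.resize(c["pixels"][y-80:y+70,x-80:x+80,::-1],None,fx=4,fy=4))
s=read_state();print(s["time_s"],s["position"],s["tcp_rot"].round(4),s["force"],s["moment"],s["opening"]*.087)
E
```

```text
4.4 [ 0.55716826 -0.17193964  0.11824038] [[ 2.000e-04  8.036e-01  5.951e-01]
 [ 0.000e+00  5.951e-01 -8.036e-01]
 [-1.000e+00  2.000e-04  1.000e-04]] [-1.63972095  2.13919789  5.57274115] [0.13162902 0.31878176 0.02741632] 0.05591259188150639
```

View pics/g_side.png

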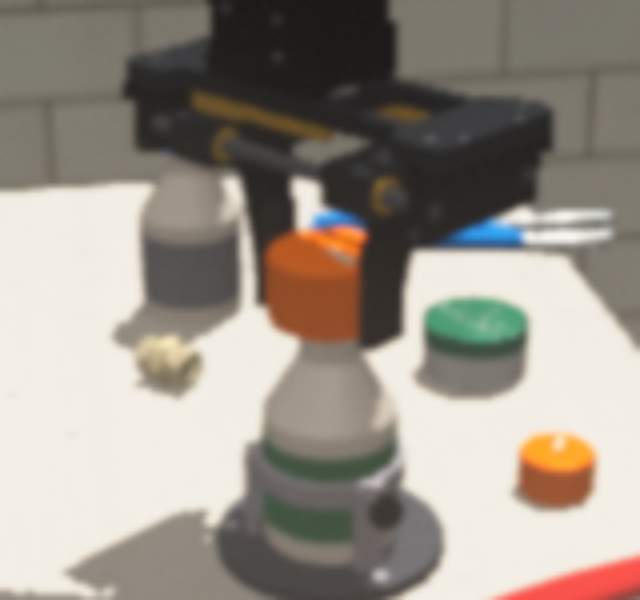

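The jaws closed at 55.9 mm, which matches the cap's 56 mm, and the side picture shows it gripped around (338,215). Now I press down.

>>> play_rows(rows=[[[0.003,0,0,0,0,0,0.04],[0.006,0,0,0,0,0,0.04],[0.009,0,0,0,0,0,0.04],[0.009,0,0,0,0,0,0.04],[0.009,0,0,0,0,0,0.04]]])

```text
time_s: 4.9
position: [0.5572, -0.172, 0.1102]
tcp_rot: [[0.001, 0.803, 0.595], [-0.0, 0.595, -0.803], [-1.0, 0.0, 0.001]]
force: [-2.4, 2.3, 11.2]
opening: 0.639
```

```bash
python3 - <<'E'
from h import *
c=capture("side"); x,y=(338,215)
cv2.imwrite(f"pics/p_side.png",cv2.resize(c["pixels"][y-80:y+70,x-80:x+80,::-1],None,fx=4,fy=4))
s=read_state();print(s["time_s"],s["position"],s["tcp_rot"].round(4),s["force"],s["moment"],s["opening"]*.087)
E
```

```text
4.95 [ 0.55721322 -0.17199508  0.11018288] [[ 5.000e-04  8.035e-01  5.953e-01]
 [-3.000e-04  5.953e-01 -8.035e-01]
 [-1.000e+00  3.000e-04  6.000e-04]] [-2.79194545  2.23535885 10.84454714] [ 0.24669957  0.48044714 -0.02840143] 0.055982251190950426
```

View pics/p_side.png

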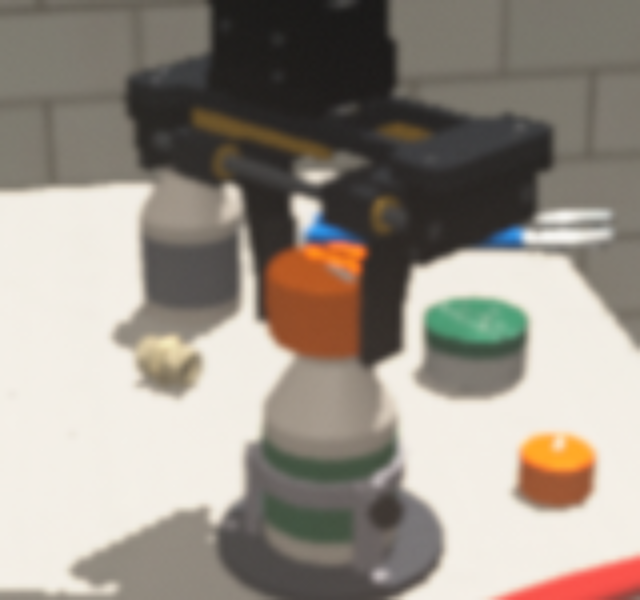

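The cap went down 8 mm along with the fingers, and the force is about 11 N, so it has bottomed out. Now the anticlockwise turn, which is negative about tool x.

>>> play_rows(rows=[[[0.001,0,0,-6,0,0,0.04],[0.001,0,0,-12,0,0,0.04],[0.001,0,0,-18,0,0,0.04],[0.001,0,0,-24,0,0,0.04],[0.001,0,0,-30,0,0,0.04],[0.001,0,0,-36,0,0,0.04],[0.001,0,0,-42,0,0,0.04],[0.001,0,0,-48,0,0,0.04],[0.001,0,0,-54,0,0,0.04],[0.001,0,0,-60,0,0,0.04],[0.001,0,0,-66,0,0,0.04],[0.001,0,0,-72,0,0,0.04]]])

```text
time_s: 6.15
position: [0.5597, -0.173, 0.1102]
tcp_rot: [[0.006, -0.322, 0.947], [-0.003, 0.947, 0.322], [-1.0, -0.005, 0.005]]
force: [0.9, 0.9, 13.3]
opening: 0.647
```

```bash
python3 - <<'E'
from h import *
ims=[]
for n in ("scene","side"):
    c=capture(n); x,y=(263,190) if n=="scene" else (338,215)
    ims.append(cv2.resize(c["pixels"][y-60:y+60,x-50:x+50,::-1],None,fx=4,fy=4))
cv2.imwrite(f"pics/t.png",np.hstack(ims))
cv2.imwrite("pics/t_w.png",capture("wrist")["pixels"][:,:,::-1])
s=read_state();print(s["time_s"],s["joint_positions"].round(1),s["position"],s["tcp_rot"].round(4),s["force"],s["moment"],s["opening"]*.087)
E
```

```text
6.3 [-28.1  35.6  93.7   0.   50.3 -46.7] [ 0.55963375 -0.17312246  0.11019814] [[ 0.006  -0.3181  0.948 ]
 [-0.0029  0.948   0.3181]
 [-1.     -0.0046  0.0047]] [-0.05908101  1.90257624 12.40693093] [0.10614057 0.01442609 0.00462071] 0.05587007727260827
```

View pics/t.png

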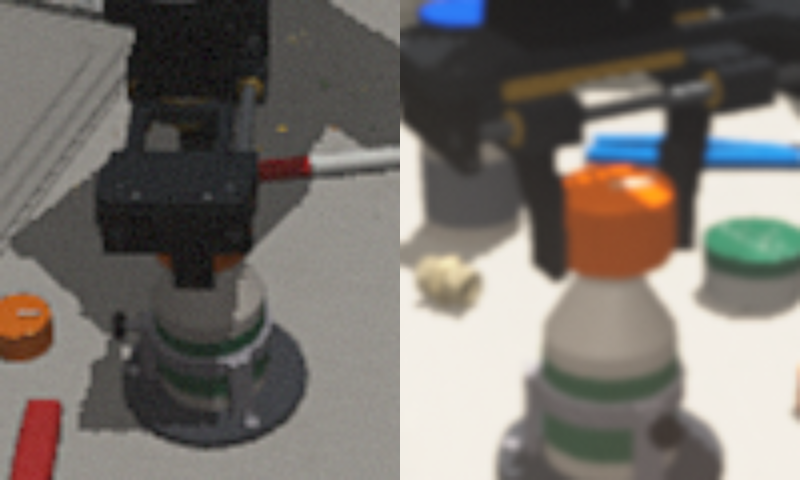

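View pics/t_w.png

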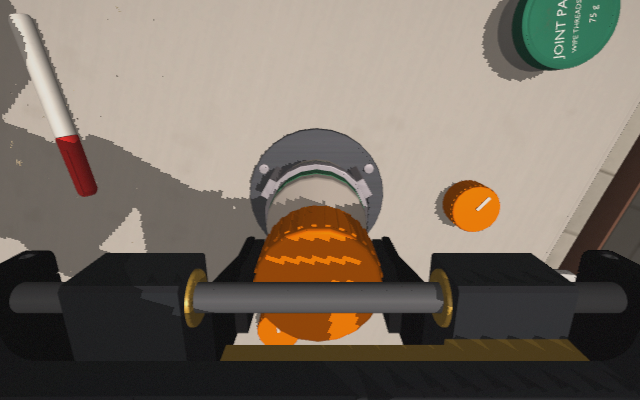

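```bash
python3 - <<'E'
from h import *
c=capture("side"); x,y=(338,208); z0=.112+.033
cc=np.array([.5580,-.1715])
# top-plane rectification: 60x60mm patch at cap top, from side camera
g=np.linspace(-.032,.032,400); X,Y=np.meshgrid(cc[0]+g,cc[1]-g)
ims=[]
for cap,z in ((c,z0),(capture("wrist"),z0)):
    q=proj(cap,np.c_[X.ravel(),Y.ravel(),np.full(X.size,z)]).reshape(400,400,2).astype(np.float32)
    ims.append(cv2.remap(cap["pixels"],q[...,0],q[...,1],cv2.INTER_CUBIC)[:,:,::-1])
cv2.imwrite("pics/rect.png",np.hstack(ims))
E
```

```text
(no output)
```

View pics/rect.png

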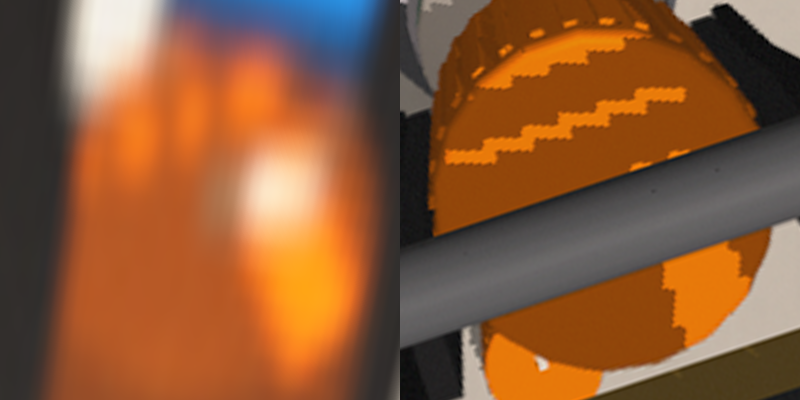

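Rectified to the cap's top plane, the bar now points at about +10–15° in world yaw. Before it was at about −67°, and the jaws turned 72°, so the cap turned with the gripper. Lifting straight up.

>>> play_rows(rows=[[[-0.005,0,0,0,0,0,0.04],[-0.01,0,0,0,0,0,0.04],[-0.016,0,0,0,0,0,0.04],[-0.024,0,0,0,0,0,0.04],[-0.034,0,0,0,0,0,0.04],[-0.046,0,0,0,0,0,0.04],[-0.058,0,0,0,0,0,0.04],[-0.07,0,0,0,0,0,0.04],[-0.08,0,0,0,0,0,0.04],[-0.086,0,0,0,0,0,0.04],[-0.086,0,0,0,0,0,0.04],[-0.086,0,0,0,0,0,0.04]]])

```text
time_s: 7.6
position: [0.5569, -0.1719, 0.1938]
tcp_rot: [[-0.0, -0.318, 0.948], [0.0, 0.948, 0.318], [-1.0, 0.0, -0.0]]
force: [0.6, 0.8, 0.6]
opening: 0.644
```

```bash
cat > chk.py <<'E'
from h import *
import sys
tag=sys.argv[1]
bb={};cs={};ims=[]
for n in ("scene","side","wrist"):
    c=capture(n); cs[n]=c
    s=read_state() 
    if n!="wrist":
        x,y=(263,170) if n=="scene" else (338,195)
        ims.append(cv2.resize(c["pixels"][y-60:y+60,x-50:x+50,::-1],None,fx=4,fy=4))
    ts=trace(n,"safety_cap"); print(n,[(round(t["p"],2),bbox_mask(t["mask"])) for t in ts])
cv2.imwrite(f"pics/{tag}.png",np.hstack(ims)); cv2.imwrite(f"pics/{tag}w.png",cs["wrist"]["pixels"][:,:,::-1])
print(s["time_s"],s["position"],s["tcp_rot"].round(4),s["force"],s["qvel"].round(2),s["opening"]*.087)
p=s["position"]
for n in cs:
  q=proj(cs[n],cyl(p[0],p[1],p[2]+.002,p[2]+.035,.028)); print(n,"pred",q.min(0),q.max(0))
E
python3 chk.py l1
```

```text
scene [(0.85, array([250.5, 253.5, 267.5, 273.5])), (0.5, array([209.5, 203.5, 225.5, 219.5]))]
side [(0.74, array([325.5, 151.5, 354.5, 179.5])), (0.64, array([386.5, 242.5, 406.5, 261.5])), (0.6, array([343.5, 293.5, 367.5, 317.5]))]
wrist [(0.92, array([252.5, 204.5, 381.5, 282.5])), (0.57, array([417.5, 163.5, 461.5, 206.5]))]
7.85 [ 0.55678999 -0.17186815  0.19331279] [[-1.100e-03 -3.177e-01  9.482e-01]
 [ 5.000e-04  9.482e-01  3.177e-01]
 [-1.000e+00  8.000e-04 -8.000e-04]] [-0.53409352  1.24349981 -0.74749862] [ 0.01 -0.08 -0.12  0.07  0.04 -0.02] 0.056074311689880904
scene pred [247.05167917 139.81503299] [274.99772313 168.68244832]
side pred [322.58188027 151.63051491] [355.33841941 179.82721338]
wrist pred [253.14083398 205.95177023] [383.61339594 345.72591334]
```

View pics/l1.png

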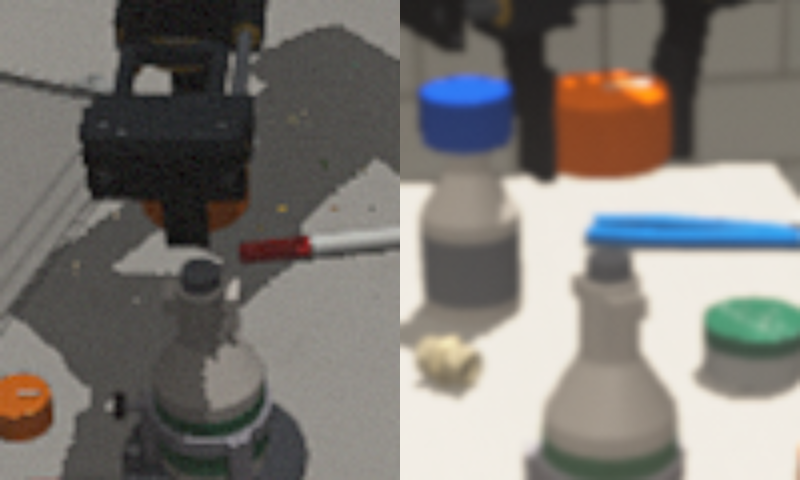

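View pics/l1w.png

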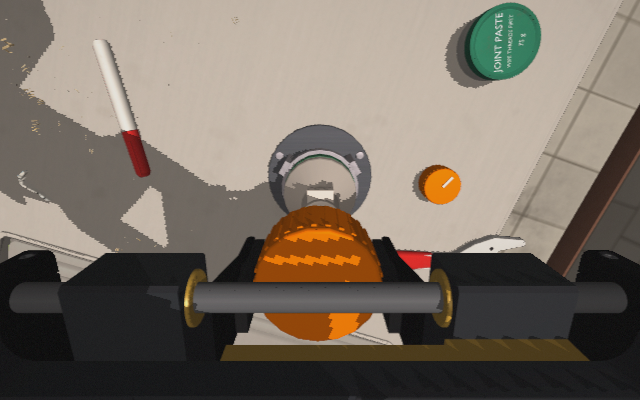

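The cap is off: the grey plug is bare, and in the side view the cap spans rows 151–180, matching a rim 2 mm above the TCP, i.e. about 55 mm clear of the mouth. I'll raise it 4.5 mm and let it settle.

>>> play_rows(rows=[[[-0.003,0,0.0005,0,0,0,0.04],[-0.0045,0,0.0005,0,0,0,0.04],[-0.0045,0,0.0005,0,0,0,0.04],[-0.0045,0,0.0005,0,0,0,0.04],[-0.0045,0,0.0005,0,0,0,0.04],[-0.0045,0,0.0005,0,0,0,0.04],[-0.0045,0,0.0005,0,0,0,0.04],[-0.0045,0,0.0005,0,0,0,0.04],[-0.0045,0,0.0005,0,0,0,0.04],[-0.0045,0,0.0005,0,0,0,0.04]]])

```text
time_s: 8.9
position: [0.5576, -0.1718, 0.1984]
tcp_rot: [[-0.0, -0.318, 0.948], [-0.0, 0.948, 0.318], [-1.0, -0.0, -0.0]]
force: [-0.0, 0.4, -0.3]
opening: 0.639
```

```bash
python3 chk.py l2; python3 - <<'E'
from h import *
cv2.imwrite("pics/final.png",capture("scene")["pixels"][:,:,::-1])
E
```

```text
scene [(0.69, array([250.5, 253.5, 268.5, 272.5])), (0.63, array([209.5, 203.5, 226.5, 220.5])), (0.52, array([264.5, 158.5, 274.5, 166.5]))]
side [(0.93, array([326.5, 149.5, 355.5, 176.5])), (0.88, array([343.5, 292.5, 367.5, 317.5])), (0.51, array([386.5, 241.5, 407.5, 261.5]))]
wrist [(0.91, array([253.5, 205.5, 381.5, 282.5])), (0.83, array([415.5, 163.5, 457.5, 201.5]))]
9.15 [ 0.55758676 -0.17184592  0.198379  ] [[ 0.     -0.3177  0.9482]
 [ 0.      0.9482  0.3177]
 [-1.      0.      0.    ]] [ 0.09619672 -0.36104339 -0.79958146] [-0.02  0.05  0.03  0.01 -0.01 -0.04] 0.05560854710679999
scene pred [246.68536714 138.05754757] [274.75190589 167.0064504 ]
side pred [322.98335952 148.8344528 ] [355.8270666  176.94705536]
wrist pred [253.17038619 205.82848518] [383.5866488  345.53960775]
```

View pics/final.png

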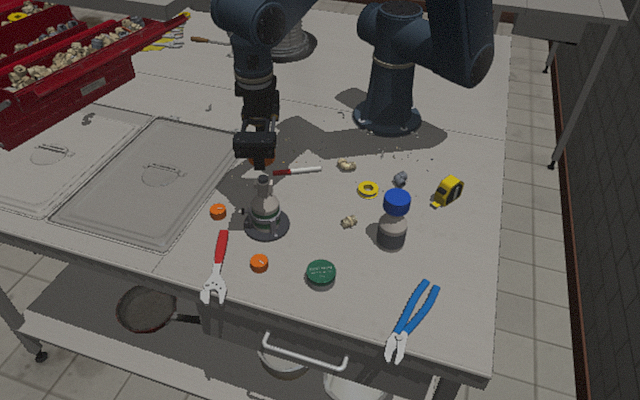

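View pics/l2.png

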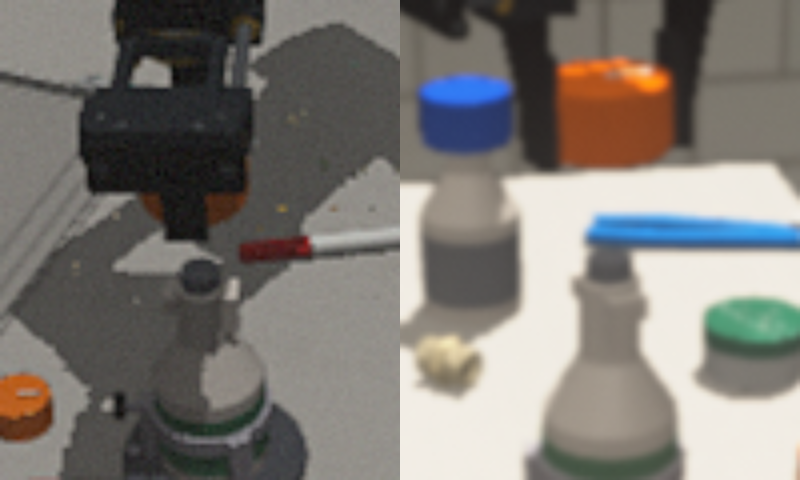

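The bottle is open, and the cap is held level above it with its rim at z≈0.200. The bystanders are where they were: blue-capped bottle (397,215), nipple (348,221), spool (368,188) and tin (321,272). Handing in.

```bash
python3 -c "
from rig import *
print(hand_in())"
```

```text
the job is handed in; nothing more can be done
None
```

The safety cap is off the green-banded bottle, and I handed the job in with the gripper still holding it above the mouth. I gripped the cap across its diameter, pressed it 8 mm to the stop (about 11 N), turned it 72° (1.25 rad) anticlockwise while down, and lifted it straight up. It took about 9 s of the 35 s allowed.

**Last checks:**
- **Position:** the tool is within about 1 mm of the bottle's axis and level. The cap's lower rim is at z≈0.200 m, about 6 cm above the mouth; the side camera agrees to about 1 pixel in height.
- **Grip and stillness:** the jaw opening is 55.6 mm, the arm is still, and there is almost no outside force.
- **Bystanders:** the blue-capped bottle, nipple, spool and tin look unmoved in the last scene picture.

**Less certain:**
- **Turn angle:** the cap's bar was mostly hidden under the gripper during the turn, so I could only read its angle roughly (about +10–15°, against about +5° expected).
- **Tool drift:** the tool shifted about 2.5 mm sideways during the turn, and was back to within 1 mm after the lift.
- **Scene camera:** at the end it saw only part of the held cap, so it did not confirm the final position.

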